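Unlock the lid stay and shut the clipper case

ROBOT

A 6-joint arm with a two-finger parallel gripper is mounted at the origin on the work surface. World frame = base frame: x ahead of the robot, y to its left, z up, the work surface at z = 0. Lengths are in mm, angles in rad, forces in N, time in s.
With the tool pointing down it reaches from about 275 to 750 mm from the base axis. Payload 10.2 kg.
Tool frame: the origin (TCP) lies between the finger pads; the fingertips stand 14 mm ahead of it and the grasp point (between the pads) lies 5 mm behind it (tip_reach is the distance from the TCP to the fingertips, in mm); z points along the fingers, y is the line along which they close (so a half turn about z gives the same grasp; the last joint's range is limited). The gripper opens to 85 mm and grips with 20 to 120 N. Pads are 22 mm wide; open, the fingers measure 114 mm over their backs; the gripper's body (76 mm by 85 mm) begins 54 mm behind the grasp point. The pads swing forward as they close: fully open they stand 13 mm farther back than shut.
Start: joints at [0.995, 0.313, 1.498, -0, 1.331, -0.223], TCP at [181.414, 492.666, 245.294] pointing down, gripper open.
Joint ranges: [-2.94, 2.94], [-0.97, 2.17], [0.19, 2.56], [-1.23, 4.37], [0.02, 3.11], [-2.88, 2.88]. Speed limits (rad/s): [2.39, 2.39, 3.01, 3.14, 3.14, 3.14].

INTERFACE

Orientations are given as a unit quaternion [w, x, y, z].
In Python, from rig import * gives the robot as it stands.
- The arm moves only by the tool arm_command, never from a script. Its argument "steps" is a list that holds one entry, the list of rows, each a list of 7 numbers: the opening, from 0 (shut) to 1 (fully open), then the shift along the tool's x, y, z each as a share of 0.05 m, from -1 to 1, then the turn, a rotation vector about the tool's x, y, z each as a share of 0.15 rad, from -1 to 1. A call has 1 to 8 rows; each row shifts and turns the commanded pose from where the row before left it, along the tool's axes as they then stand; what a row does not reach is not made up. A row lasts 1/8 s, in which the tool goes at most 62.5 mm and 10.7 degrees, less where a joint would pass 70% of its speed; a pose out of reach is approached as far as the arm can. A call with a number of a shift or a turn outside -1 to 1 is refused whole. A call with a gripper value outside its range is refused whole. The fingers move at their own pace and stop on an object; "squeeze" is the grip in N (left out, the last holds). Time passes only in rows, so rows that do not move let the fingers close. It gives the time, the measured TCP pose, the force, the opening and the grip force at its end, in the units of the state.
- sense(): the state, without advancing time (a new reading comes with each control period).
- capture(name): name is "scene" or "top"; returns the picture (384x512x3 uint8, red, green, blue); there is no depth.
- get_calibration(name): a dict with "intrinsics" (3x3 intrinsics, pixels), "rvec" (rotation vector, rad) and "tvec" (3), from world to camera coordinates, as OpenCV has them. Camera axes: x right, y down, z forward; pixel columns grow to the right and rows downward; lengths in mm; the calibration is good to about 2 mm. A picture is of the moment at which its call begins. get_calibration takes no time and is no camera call.
- finish_job(): hands the job in; it is judged then, once.
The state is a dict: "time_s": time; "joints": joint angles; "dq": joint speeds; "tau": joint torques, N m; "eef_pos": TCP position; "ee_rot": TCP orientation; "force": force on the tool from outside, world axes, zero at the start; "wrist_torque": the same for the moment, N m; "grip_width": opening from 0.0 (shut) to 1.0 (fully open); "grip_force": force on a finger pad.
Only numpy, scipy, OpenCV 4.12 (cv2) and the standard library are available. Lean on these libraries where they do the work, as an engineer would, in place of code of your own. Each camera call takes 0.05 s, during which the arm holds its last target. There are 200 camera calls.

TASK

Shut the mahogany case that holds the chrome hand clipper. Its lid is propped by a locked folding stay: lift the stay's knee by its white roller past centre to unlock it, then lower the lid gently until it is fully shut, without letting it slam. Leave the green case open as it is and do not disturb the mug, the comb or the talc tin.

Things in the scene. Friction and masses are not known exactly. Their poses are not given: they have to be found in the camera images.
- clipper_case: Mahogany (red-brown) case, fixed, open box 210 deep (x) x 170 wide (y) x 120 mm high, walls 9 mm, with the chrome hand clipper in it. Origin: centre of its underside; x points away from the robot, y to the left (stay side), z up; yaw up to 0.15 rad. Lid hinge line along y at x=105, z=120 mm. Stands about 350 mm to the left or right of the green case
- clipper_pivot (a point): On the axis (case y) of the lower pivot of the mahogany case's brass lid stay, drawn out to the roller's middle: x=-65, y=140, z=60 mm in the case frame. The stay lies 6 mm outside the left wall: lower link 80 mm from pivot to knee, upper link 117 mm on to the lid's left edge. Locked, the knee sags 8 mm below the line of its end pivots, lower link 32 degrees above +x
- clipper_grip (a point): Centre of the white roller on that stay's knee: cylinder along case y, 18 mm thick, 36 mm long, 24 mm rims, 55 mm out from the left wall, spins freely; starts 103 mm up. Moves up and toward the robot on an 80 mm circle about clipper_pivot, past centre after 8 mm; lifting on draws the lid down: 0.5, 0.8, 1.0 rad of lower link give 0.15, 0.44, 0.74 of lid; shut it is 1.13, roller 139 mm up.
- clipper_lid_lip (a point): Middle of the free edge of the mahogany lid, on its outer face (upper face when shut). Lid: 210 x 170 x 12 mm, about 0.28 kg; its inner face lies on the 120 mm rim when shut. Open, it leans 20 degrees from upright toward the robot, this point about 320 mm above the desk; shut, at 132 mm, above the case's front wall
- clipper_lid (a joint): Mahogany lid's hinge, rad: 0 standing open with the stay locked, grows as it lowers, 1.222 fully shut. The hinge has friction: once unlocked, the lid stays where it is left and takes about 1 to 5 N near the lip to push down; while the stay is locked it cannot be lowered
- clipper_knee (a joint): Bend of that stay's knee, rad: 0 locked on its stop (sagging past centre), 0.175 straight (dead centre), larger when lifted past centre and folding, about 2.0 with the lid shut
- brush_lid (a joint): Lid hinge of the other case: dark green, same size, lid and stay, holding a bone-handled shaving brush. 0 standing open, 1.222 shut; to be left open
- mug: White porcelain shaving mug, 84 mm across, 85 mm high, standing on the desk; a bystander, origin at the centre of its foot
- comb: Tortoiseshell comb, 170 x 30 x 5 mm, lying on the desk; a bystander, origin at its middle
- talc: Blue talc tin, 64 mm across, 120 mm high, standing on the desk; a bystander, origin at the centre of its foot

How it is judged (in metres and radians):
On the way:
1. the knee of the mahogany case's stay is lifted past centre while its lid still stands up (lid joint below 0.7) (value of joint clipper_knee above 0.3 rad and value of joint clipper_lid below 0.7 rad), for 0.05 s.
At the end, for the whole second after the job is handed in: The mahogany lid is shut to within 0.07 rad (about 4 degrees) and at rest; the green lid still stands open (within 0.1 rad) (value of joint clipper_lid above 1.15 rad and velocity of joint clipper_lid below 0.05 rad/s and value of joint brush_lid below 0.1 rad); the robot touches nothing.
It fails at once if the mahogany lid slams (faster than 2.5 rad/s) (velocity of joint clipper_lid above 2.5 rad/s).
It fails at once if the green case's lid is moved by more than 0.1 rad (value of joint brush_lid above 0.1 rad).
It fails at once if a bystander on the desk (mug, comb, talc tin) is moved by more than 30 mm (distance of any of mug, comb, talc from where it was at the start of the episode above 0.03 m).
It also fails if it takes over 54 s, if anything falls off the work surface, if the arm or the gripper's body presses on something with over 40 N, if the wrist force passes 120 N, or if a joint passes its speed limit or range.

## Working session

There is one attempt and no reset: what is moved stays moved. The work goes in short steps, Python scripts to look and compute and a tool call to move; the robot and the scene stay as the last step left them, time stands still between calls to the robot, and variables do not carry over. Pictures are saved under pics/ and viewed, at most 10 in all, crops included, and the job is handed in when it is done.

Besides the shell and the picture viewer there is one more tool, called by a JSON object that holds its "name" and its "arguments", one argument or row to a line. arm_command: Moves the arm, as the interface text tells. Its arguments: {"type":"object","properties":{"steps":{"type":"array"},"squeeze":{"type":"number"}},"required":["steps"]}

```bash
mkdir -p pics; ls; python3 - <<'E'
from rig import *
import cv2
for n in("scene","top"):
    cv2.imwrite(f"pics/{n}0.png",cv2.cvtColor(capture(n),cv2.COLOR_RGB2BGR)); c=get_calibration(n); print(c)
s=sense(); print(s)
E
```

```text
pics
{'intrinsics': array([[407.60094841,   0.        , 257.02754339],
       [  0.        , 407.60094841, 186.81946435],
       [  0.        ,   0.        ,   1.        ]]), 'rvec': array([ 0.94161156,  2.42540632, -1.10147496]), 'tvec': array([ 417.66887671,  -75.13051734, 1583.55643439])}
{'intrinsics': array([[397.023669  ,   0.        , 262.03299251],
       [  0.        , 397.023669  , 191.52861292],
       [  0.        ,   0.        ,   1.        ]]), 'rvec': array([ 2.12060445, -2.18275852,  0.09629178]), 'tvec': array([  14.51101661,  589.13383363, 1463.70164519])}
{'time_s': 0.1, 'joints': array([ 9.94627646e-01,  3.13402049e-01,  1.49834816e+00,  4.15607347e-05,
        1.33098735e+00, -2.23421024e-01]), 'dq': array([-0.00154727, -0.00095038, -0.00312856,  0.00016787,  0.00261582,
        0.000983  ]), 'tau': array([ 1.92668282e-03, -4.12898540e+01, -2.60137761e+01, -2.47575827e-04,
        3.10286596e-03, -1.57369891e-05]), 'eef_pos': array([181.27428811, 492.49438896, 244.79307179]), 'ee_rot': array([-2.41406493e-04,  1.75465659e-01,  9.84485385e-01, -5.19453364e-04]), 'force': array([-0.80342763, -0.00860996,  0.02198409]), 'wrist_torque': array([-0.01406201, -0.01266352, -0.02104094]), 'grip_force': 0.0, 'grip_width': 1.0010700804513317}
```

View pics/scene0.png

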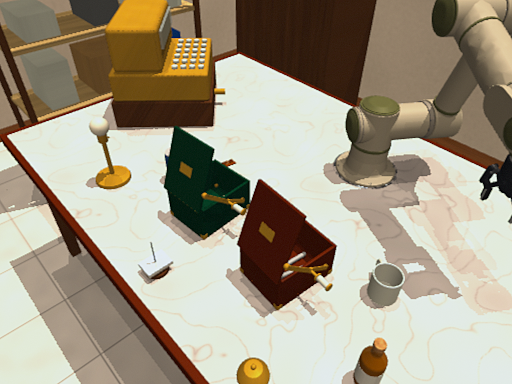

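View pics/top0.png

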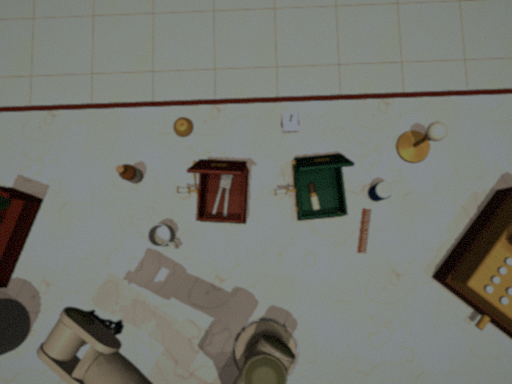

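The mahogany case is at about (221,191) in the top view, with its roller near (183,190). In the scene view the roller is near (325,283). The green case is to the right at (320,190), the mug at (163,235), and the comb and talc tin lie beyond the green case. Next I'll measure with masks and enlarge the area.

```bash
cat > h.py <<'E'
import numpy as np, cv2
from rig import *
def P(n):
    c=get_calibration(n); R=cv2.Rodrigues(c["rvec"])[0]; return c["intrinsics"],R,np.array(c["tvec"]).reshape(3)
def ray(n,uv):
    K,R,t=P(n); d=R.T@np.linalg.solve(K,[uv[0],uv[1],1.]); return -R.T@t,d
def onz(n,uv,z):
    o,d=ray(n,uv); return o+d*(z-o[2])/d[2]
def tri(uv1,uv2):
    A=[];b=[]
    for n,uv in(("scene",uv1),("top",uv2)):
        o,d=ray(n,uv); d/=np.linalg.norm(d); M=np.eye(3)-np.outer(d,d); A.append(M); b.append(M@o)
    x=np.linalg.solve(sum(A),sum(b)); return x,[np.linalg.norm(M@x-bb) for M,bb in zip(A,b)]
def proj(n,p):
    K,R,t=P(n); q=K@(R@np.array(p,float)+t); return q[:2]/q[2]
E
python3 - <<'E'
from h import *
a=cv2.imread("pics/top0.png")[145:250,140:260]; b=cv2.imread("pics/scene0.png")[170:315,230:410]
cv2.imwrite("pics/c1.png",cv2.resize(a,None,fx=5.5,fy=5.5,interpolation=cv2.INTER_CUBIC))
cv2.imwrite("pics/c2.png",cv2.resize(b,None,fx=4,fy=4,interpolation=cv2.INTER_CUBIC))
h=cv2.cvtColor(cv2.imread("pics/top0.png"),cv2.COLOR_BGR2HSV)
m=(((h[...,0]<8)|(h[...,0]>172))&(h[...,1]>120)&(h[...,2]>25)).astype(np.uint8); m[:145]=0;m[240:]=0;m[:,:150]=0;m[:,265:]=0
c=max(cv2.findContours(m,0,2)[0],key=cv2.contourArea); print(cv2.boundingRect(c)); print(cv2.approxPolyDP(c,2.5,True)[:,0].tolist())
E
```

```text
(188, 165, 59, 58)
[[188, 170], [199, 169], [202, 173], [200, 195], [201, 175], [208, 175], [204, 192], [204, 211], [207, 212], [203, 215], [207, 216], [204, 220], [237, 221], [238, 218], [243, 222], [246, 178], [240, 176], [246, 176], [243, 171], [246, 169], [242, 172], [237, 168], [235, 172], [234, 168], [224, 172], [224, 167], [221, 171], [215, 168], [206, 171], [200, 169], [204, 166], [201, 165], [200, 169]]
```

View pics/c1.png

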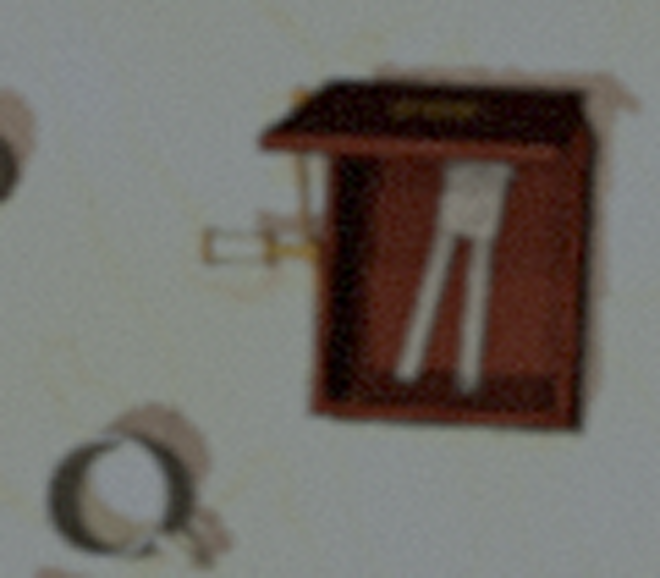

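View pics/c2.png

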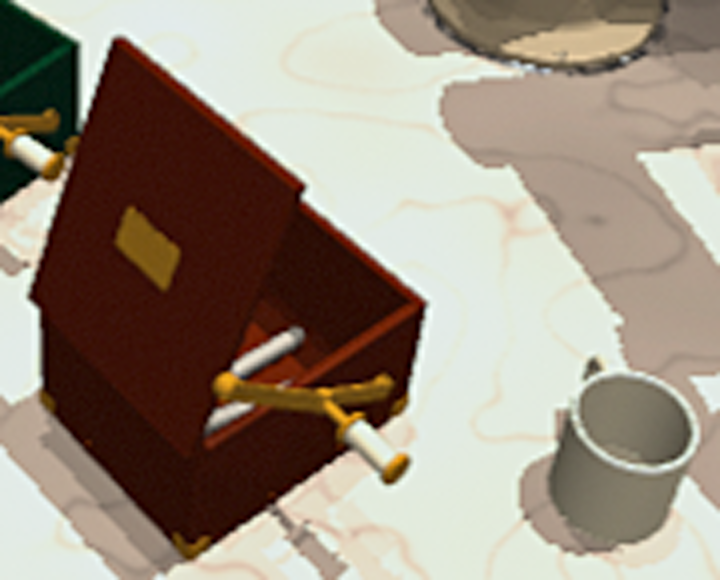

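The top crop shows the front rim corners at about (196.9,219.9) and (245.5,222.8), with the roller at (183.6,189.9). The scene crop puts the roller at about (323,281.5), held between two brass rims.

```bash
python3 - <<'E'
from h import *
np.set_printoptions(precision=1,suppress=True)
print("cams",[-P(n)[1].T@P(n)[2] for n in("scene","top")])
L=onz("top",(196.9,219.9),120);R=onz("top",(245.5,222.8),120)
print("corners",L,R,np.linalg.norm(L-R))
r,res=tri((323,281.5),(183.6,189.9)); print("roller",r,res)
r2=onz("top",(183.6,189.9),103)
# scene: front-left top corner, (423,302)/4 ; lid lip corners
fl=np.array([423,303])/4+[230,170]; print("FL scene",onz("scene",fl,120)); 
d=L-R; yaw=np.arctan2(-d[0],d[1]); print("yaw",yaw)
for yaw in (yaw,):
    X=np.array([np.cos(yaw),np.sin(yaw)]);Y=np.array([-X[1],X[0]])
    c=(L+R)[:2]/2+105*X; print("case",c); print("r2 in case",(r2[:2]-c)@X,(r2[:2]-c)@Y,"tri",(r[:2]-c)@X,(r[:2]-c)@Y)
mr=[75+140]; 
for uv in((120,495),(120,436)): print("mug",onz("top",np.array(uv)/5.5+[140,145],85))
# reprojections
for n in("scene","top"):
  for x,y,z in((3,140,103),(-105,85,120),(-105,-85,120),(105,85,0),(105,-85,0),(-105,85,0),(105-210*np.sin(.349),85,120+210*np.cos(.349)),):
    print(n,(x,y,z),proj(n,[*(c+x*X+y*Y),z]))
E
```

```text
cams [array([1163.4,  622.4,  973.1]), array([ 419.8,  -35.6, 1520.6])]
corners [485.5 228.7 120. ] [470.4  56.9 120. ] 172.52716436086632
roller [596.4 279.2 101.2] [np.float64(0.5171041948787247), np.float64(0.5171041948786999)]
FL scene [491.7 232.7 120. ]
yaw -0.08767068413611862
case [582.5 133.6]
r2 in case 0.5953243807458612 146.25329244499835 tri 1.1337192399054974 146.2891373915124
mug [436.2 363.3  85. ]
mug [474.9 363.3  85. ]
scene (3, 140, 103) [321.1 279.8]
scene (-105, 85, 120) [335.7 243.5]
scene (-105, -85, 120) [294.7 209.3]
scene (105, 85, 0) [275.5 308.3]
scene (105, -85, 0) [238.8 268.2]
scene (-105, 85, 0) [330.  270.5]
scene (np.float64(33.1887646754419), 85, np.float64(317.34017959138714)) [305.5 213.8]
top (3, 140, 103) [185.4 189.3]
top (-105, 85, 120) [197.3 219.9]
top (-105, -85, 120) [245.1 222.8]
top (105, 85, 0) [207.2 167.3]
top (105, -85, 0) [250.7 169.7]
top (-105, 85, 0) [203.1 221.2]
top (np.float64(33.1887646754419), 85, np.float64(317.34017959138714)) [188.8 172.4]
```

```bash
cat >> h.py <<'E'
from scipy.spatial.transform import Rotation as Rt
yaw=-0.088; X=np.array([np.cos(yaw),np.sin(yaw),0]); Y=np.array([-X[1],X[0],0]); Z=np.array([0,0,1.])
def rot(t):  # closing line along case x, tool leaning outward by t
    z=-np.sin(t)*Y-np.cos(t)*Z; return Rt.from_matrix(np.c_[np.cross(X,z),X,z])
def now():
    s=sense(); q=s["ee_rot"]; return np.array(s["eef_pos"]),Rt.from_quat([*q[1:],q[0]])
def plan(p,R,pts,g,tgt=None):
    tgt=tgt or R   # rows toward each point, orientation spread evenly
    for i,q in enumerate(pts):
        w=(R.inv()*tgt).as_rotvec()/(len(pts)-i)
        a=np.round(np.r_[R.inv().apply(q-p)/50,w/.15],2)
        print([g]+a.tolist(),end=", ")
        if abs(a).max()>1: print("BIG")
        p=p+R.apply(a[:3]*50); R=R*Rt.from_rotvec(a[3:]*.15)
    print("\nend",p.round(1),R.as_quat().round(3)); return p,R
E
python3 - <<'E'
from h import *
T=rot(.4); z=T.apply([0,0,1]); roller=np.array([596.5,279,102.5]); hov=roller+5*z-110*z
print(hov,z)
p,R=now(); n=14
plan(p,R,[p+(hov-p)*(i+1)/n for i in range(n)],1,T)
E
```

```text
[600.09358317 319.73070617 199.21140437] [-0.0342246  -0.38791149 -0.92106099]
[1, -0.65, -0.02, 0.06, 0.12, -0.16, 0.61], [1, -0.64, 0.03, 0.09, 0.12, -0.16, 0.61], [1, -0.64, 0.1, 0.09, 0.12, -0.16, 0.61], [1, -0.62, 0.15, 0.11, 0.12, -0.16, 0.61], [1, -0.6, 0.22, 0.12, 0.12, -0.16, 0.61], [1, -0.58, 0.27, 0.12, 0.13, -0.16, 0.61], [1, -0.55, 0.32, 0.14, 0.12, -0.16, 0.62], [1, -0.51, 0.37, 0.14, 0.12, -0.17, 0.62], [1, -0.47, 0.43, 0.15, 0.13, -0.17, 0.61], [1, -0.43, 0.47, 0.15, 0.12, -0.16, 0.61], [1, -0.38, 0.5, 0.15, 0.13, -0.17, 0.62], [1, -0.32, 0.55, 0.16, 0.12, -0.16, 0.61], [1, -0.27, 0.57, 0.14, 0.13, -0.17, 0.62], [1, -0.21, 0.6, 0.15, 0.12, -0.16, 0.61], 
end [600.2 319.7 198.9] [ 0.723  0.662 -0.146  0.134]
```

{"name": "arm_command", "arguments": {
  "steps": [
    [[1,-0.65,-0.02,0.06,0.12,-0.16,0.61],[1,-0.64,0.03,0.09,0.12,-0.16,0.61],[1,-0.64,0.1,0.09,0.12,-0.16,0.61],[1,-0.62,0.15,0.11,0.12,-0.16,0.61],[1,-0.6,0.22,0.12,0.12,-0.16,0.61],[1,-0.58,0.27,0.12,0.13,-0.16,0.61],[1,-0.55,0.32,0.14,0.12,-0.16,0.62]]
  ]
}}

```text
time_s: 0.98
eef_pos: [391.7, 405.8, 222.2]
ee_rot: [0.07, 0.477, 0.873, -0.077]
force: [0.6, -0.7, -0.1]
grip_width: 1.001
grip_force: 0.0
```

{"name": "arm_command", "arguments": {
  "steps": [
    [[1,-0.51,0.37,0.14,0.12,-0.17,0.62],[1,-0.47,0.43,0.15,0.13,-0.17,0.61],[1,-0.43,0.47,0.15,0.12,-0.16,0.61],[1,-0.38,0.5,0.15,0.13,-0.17,0.62],[1,-0.32,0.55,0.16,0.12,-0.16,0.61],[1,-0.27,0.57,0.14,0.13,-0.17,0.62],[1,-0.21,0.6,0.15,0.12,-0.16,0.61],[1,0,0,0,0,0,0]]
  ]
}}

```text
time_s: 1.98
eef_pos: [601.6, 318.6, 197.4]
ee_rot: [0.134, 0.723, 0.661, -0.147]
force: [-0.5, -0.5, -1.3]
grip_width: 1.002
grip_force: 0.0
```

```bash
python3 - <<'E'
from h import *
s=sense();print(s["time_s"],s["eef_pos"],s["joints"],s["force"])
a=capture("scene")[130:330,200:460]; b=capture("top")[120:270,120:280]
a=cv2.resize(a,(520,400),interpolation=2);b=cv2.resize(b,(427,400),interpolation=2)[:,:280]
cv2.imwrite("pics/hov.png",cv2.cvtColor(np.hstack([a,b]),cv2.COLOR_RGB2BGR))
T=rot(.4); z=T.apply([0,0,1]); g=np.array([596.5,279,102.5])+5*z
p,R=now(); n=7
plan(p,R,[p+(g-p)*(i+1)/n for i in range(n)],1,T)
E
```

```text
1.975 [601.5807383  318.5540035  197.42601701] [ 0.4355153   0.86289745  0.77878686 -0.34663324  1.7017609   0.51474623] [-0.50458175 -0.46164303 -1.30191385]
[1, -0.0, 0.0, 0.31, 0.0, -0.0, 0.0], [1, -0.0, 0.0, 0.32, 0.0, -0.0, 0.0], [1, -0.0, 0.0, 0.31, 0.0, -0.0, 0.0], [1, -0.01, 0.0, 0.32, 0.0, -0.0, 0.0], [1, 0.0, 0.0, 0.31, 0.0, -0.0, 0.0], [1, 0.0, 0.0, 0.31, 0.0, -0.0, 0.0], [1, 0.0, 0.0, 0.32, 0.0, -0.01, 0.01], 
end [596.3 277.   97.8] [ 0.723  0.662 -0.147  0.134]
```

View pics/hov.png

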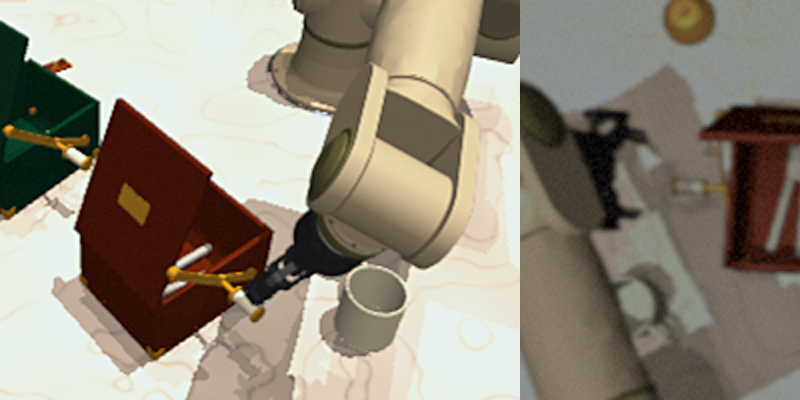

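The gripper hovers outboard of the roller with the fingers straddling it along the case x axis. The wrist is clear of the lid and above the mug, so I can descend.

{"name": "arm_command", "arguments": {
  "steps": [
    [[1,0,0,0.31,0,0,0],[1,0,0,0.32,0,0,0],[1,0,0,0.31,0,0,0],[1,0,0,0.32,0,0,0],[1,0,0,0.31,0,0,0],[1,0,0,0.31,0,0,0],[1,0,0,0.32,0,0,0],[1,0,0,0,0,0,0]]
  ]
}}

```text
time_s: 3.08
eef_pos: [596.3, 276.7, 96.8]
ee_rot: [0.134, 0.723, 0.662, -0.147]
force: [0.8, -0.9, 0.4]
grip_width: 1.002
grip_force: 0.0
```

```bash
python3 - <<'E'
from h import *
a=capture("scene")[190:310,260:420]; b=capture("top")[150:240,140:240]
a=cv2.resize(a,(480,360),interpolation=2);b=cv2.resize(b,(400,360),interpolation=2)[:,:310]
cv2.imwrite("pics/down.png",cv2.cvtColor(np.hstack([a,b]),cv2.COLOR_RGB2BGR))
E
```

```text
(no output)
```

View pics/down.png

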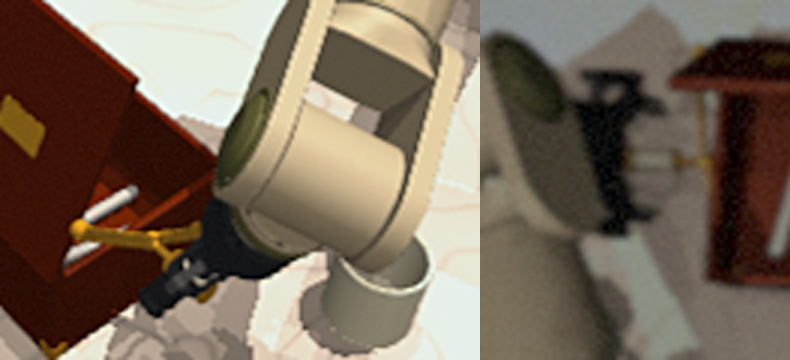

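The open fingers straddle the roller: in the top view it lies between them at about (650,160) in the crop. The wrist stays well above the mug. Closing gently.

{"name": "arm_command", "arguments": {
  "steps": [
    [[0.1,0,0,0,0,0,0],[0.1,0,0,0,0,0,0],[0.1,0,0,0,0,0,0],[0.1,0,0,0,0,0,0],[0.1,0,0,0,0,0,0],[0.1,0,0,0,0,0,0]]
  ],
  "squeeze": 30
}}

```text
time_s: 3.92
eef_pos: [597.0, 277.4, 98.3]
ee_rot: [0.134, 0.723, 0.662, -0.145]
force: [2.7, 1.2, -0.4]
grip_width: 0.201
grip_force: 29.5
```

```bash
cat > arc.py <<'E'
from h import *
import sys,json
a,b,n=float(sys.argv[1]),float(sys.argv[2]),int(sys.argv[3])
T=rot(.4); off=5*T.apply([0,0,1]); r0=np.array([597,279.3,102.6]); th0=.5585
C=lambda t:80*(np.cos(th0+t)*X+np.sin(th0+t)*Z)
pv=r0-C(0); p,R=now(); print("meas dev",p-(pv+C(a)+off),sense()["force"])
plan(pv+C(a)+off,T,[pv+C(t)+off for t in np.linspace(a,b,n+1)[1:]],.1)
E
python3 arc.py 0 .5 16
```

```text
meas dev [0.12883964 0.05217433 0.28003666] [ 2.70816878  1.18898506 -0.43878625]
[0.1, -0.02, -0.03, -0.04, 0.0, 0.0, 0.0], [0.1, -0.01, -0.03, -0.04, 0.0, 0.0, 0.0], [0.1, -0.02, -0.03, -0.03, 0.0, 0.0, 0.0], [0.1, -0.01, -0.03, -0.04, 0.0, 0.0, 0.0], [0.1, -0.02, -0.03, -0.03, 0.0, 0.0, 0.0], [0.1, -0.01, -0.03, -0.04, 0.0, 0.0, 0.0], [0.1, -0.02, -0.04, -0.03, 0.0, 0.0, 0.0], [0.1, -0.01, -0.03, -0.03, 0.0, 0.0, 0.0], [0.1, -0.01, -0.04, -0.04, 0.0, 0.0, 0.0], [0.1, -0.02, -0.04, -0.03, 0.0, 0.0, 0.0], [0.1, -0.01, -0.04, -0.03, 0.0, 0.0, 0.0], [0.1, -0.01, -0.03, -0.02, 0.0, 0.0, 0.0], [0.1, -0.01, -0.05, -0.03, 0.0, 0.0, 0.0], [0.1, -0.01, -0.04, -0.03, 0.0, 0.0, 0.0], [0.1, -0.01, -0.04, -0.02, 0.0, 0.0, 0.0], [0.1, -0.01, -0.04, -0.02, 0.0, 0.0, 0.0], 
end [568.4 279.9 125.1] [ 0.723  0.662 -0.147  0.134]
```

{"name": "arm_command", "arguments": {
  "steps": [
    [[0.1,-0.02,-0.03,-0.04,0,0,0],[0.1,-0.01,-0.03,-0.04,0,0,0],[0.1,-0.02,-0.03,-0.03,0,0,0],[0.1,-0.01,-0.03,-0.04,0,0,0],[0.1,-0.02,-0.03,-0.03,0,0,0],[0.1,-0.01,-0.03,-0.04,0,0,0],[0.1,-0.02,-0.04,-0.03,0,0,0],[0.1,-0.01,-0.03,-0.03,0,0,0]]
  ]
}}

```text
time_s: 4.92
eef_pos: [584.2, 278.4, 113.6]
ee_rot: [0.134, 0.723, 0.662, -0.146]
force: [3.6, 1.6, 0.5]
grip_width: 0.202
grip_force: 29.8
```

{"name": "arm_command", "arguments": {
  "steps": [
    [[0.1,-0.01,-0.04,-0.04,0,0,0],[0.1,-0.02,-0.04,-0.03,0,0,0],[0.1,-0.01,-0.04,-0.03,0,0,0],[0.1,-0.01,-0.03,-0.02,0,0,0],[0.1,-0.01,-0.05,-0.03,0,0,0],[0.1,-0.01,-0.04,-0.03,0,0,0],[0.1,-0.01,-0.04,-0.02,0,0,0],[0.1,-0.01,-0.04,-0.02,0,0,0]]
  ]
}}

```text
time_s: 5.92
eef_pos: [568.1, 279.8, 125.2]
ee_rot: [0.134, 0.723, 0.662, -0.146]
force: [2.6, -0.4, -2.8]
grip_width: 0.2
grip_force: 29.5
```

```bash
python3 - <<'E'
from h import *
a=capture("scene")[120:330,190:430]
cv2.imwrite("pics/arc1.png",cv2.cvtColor(cv2.resize(a,(600,525),interpolation=2),cv2.COLOR_RGB2BGR))
E
python3 arc.py .5 .95 18
```

```text
meas dev [-0.43520376 -0.08094005 -0.03859214] [ 1.90321511 -2.38616945 -2.87001484]
[0.1, -0.01, -0.04, -0.02, 0.0, 0.0, 0.0], [0.1, -0.0, -0.03, -0.01, 0.0, 0.0, 0.0], [0.1, -0.01, -0.04, -0.02, 0.0, 0.0, 0.0], [0.1, -0.01, -0.03, -0.02, 0.0, 0.0, 0.0], [0.1, -0.0, -0.04, -0.01, 0.0, 0.0, 0.0], [0.1, -0.01, -0.04, -0.01, 0.0, 0.0, 0.0], [0.1, -0.0, -0.03, -0.02, 0.0, 0.0, 0.0], [0.1, -0.01, -0.04, -0.01, 0.0, 0.0, 0.0], [0.1, -0.0, -0.04, -0.01, 0.0, 0.0, 0.0], [0.1, -0.01, -0.04, -0.01, 0.0, 0.0, 0.0], [0.1, -0.0, -0.04, -0.01, 0.0, 0.0, 0.0], [0.1, -0.01, -0.04, -0.01, 0.0, 0.0, 0.0], [0.1, 0.0, -0.04, -0.0, 0.0, 0.0, 0.0], [0.1, -0.0, -0.04, -0.01, 0.0, 0.0, 0.0], [0.1, -0.0, -0.04, -0.01, 0.0, 0.0, 0.0], [0.1, -0.01, -0.03, 0.0, 0.0, 0.0, 0.0], [0.1, 0.0, -0.04, -0.0, 0.0, 0.0, 0.0], [0.1, 0.0, -0.04, -0.01, 0.0, 0.0, 0.0], 
end [534.4 282.9 135.6] [ 0.723  0.662 -0.147  0.134]
```

View pics/arc1.png

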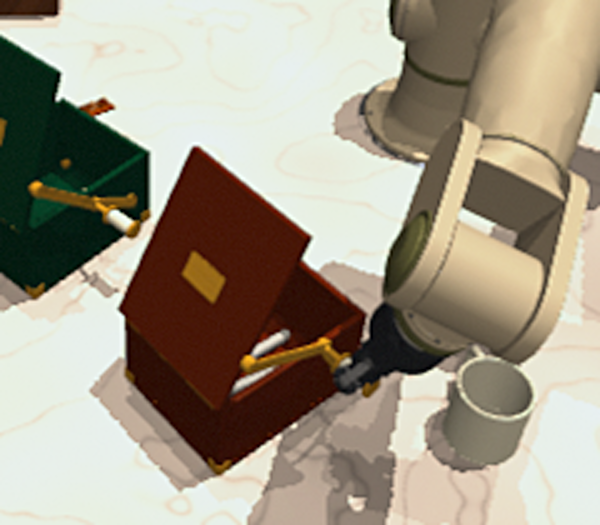

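The knee at (328,347) is now above the line of its pivots, so the stay is unlocked. The lid is just starting to lower, and the forces are small.

{"name": "arm_command", "arguments": {
  "steps": [
    [[0.1,-0.01,-0.04,-0.02,0,0,0],[0.1,0,-0.03,-0.01,0,0,0],[0.1,-0.01,-0.04,-0.02,0,0,0],[0.1,-0.01,-0.03,-0.02,0,0,0],[0.1,0,-0.04,-0.01,0,0,0],[0.1,-0.01,-0.04,-0.01,0,0,0],[0.1,0,-0.03,-0.02,0,0,0],[0.1,-0.01,-0.04,-0.01,0,0,0]]
  ]
}}

```text
time_s: 6.98
eef_pos: [553.6, 280.9, 131.4]
ee_rot: [0.134, 0.723, 0.662, -0.146]
force: [1.2, -3.9, -5.1]
grip_width: 0.199
grip_force: 29.5
```

{"name": "arm_command", "arguments": {
  "steps": [
    [[0.1,0,-0.04,-0.01,0,0,0],[0.1,-0.01,-0.04,-0.01,0,0,0],[0.1,0,-0.04,-0.01,0,0,0],[0.1,-0.01,-0.04,-0.01,0,0,0],[0.1,0,-0.04,0,0,0,0],[0.1,0,-0.04,-0.01,0,0,0],[0.1,0,-0.04,-0.01,0,0,0]]
  ]
}}

```text
time_s: 7.85
eef_pos: [539.7, 282.2, 134.4]
ee_rot: [0.134, 0.723, 0.662, -0.147]
force: [2.4, -7.9, -8.1]
grip_width: 0.199
grip_force: 29.4
```

{"name": "arm_command", "arguments": {
  "steps": [
    [[0.1,-0.01,-0.03,0,0,0,0],[0.1,0,-0.04,0,0,0,0],[0.1,0,-0.04,-0.01,0,0,0],[0.1,0,0,0,0,0,0]]
  ]
}}

```text
time_s: 8.35
eef_pos: [533.9, 282.6, 134.9]
ee_rot: [0.134, 0.723, 0.662, -0.147]
force: [1.6, -5.2, -8.2]
grip_width: 0.2
grip_force: 29.6
```

```bash
python3 arc.py .95 1.16 14
```

```text
meas dev [-0.29587791 -0.30675613 -0.52578494] [ 1.62136929 -5.24907754 -8.1785903 ]
[0.1, -0.0, -0.02, -0.0, 0.0, 0.0, 0.0], [0.1, -0.0, -0.03, -0.0, 0.0, 0.0, 0.0], [0.1, -0.0, -0.02, -0.0, 0.0, 0.0, 0.0], [0.1, -0.0, -0.03, -0.0, 0.0, 0.0, 0.0], [0.1, -0.0, -0.02, -0.0, 0.0, 0.0, 0.0], [0.1, -0.0, -0.02, -0.0, 0.0, 0.0, 0.0], [0.1, -0.0, -0.03, -0.0, 0.0, 0.0, 0.0], [0.1, -0.0, -0.02, -0.0, 0.0, 0.0, 0.0], [0.1, 0.0, -0.03, 0.0, 0.0, 0.0, 0.0], [0.1, 0.0, -0.02, 0.0, 0.0, 0.0, 0.0], [0.1, 0.0, -0.02, 0.0, 0.0, 0.0, 0.0], [0.1, 0.0, -0.03, 0.01, 0.0, 0.0, 0.0], [0.1, 0.0, -0.02, 0.0, 0.0, 0.0, 0.0], [0.1, 0.01, -0.03, 0.0, 0.0, 0.0, 0.0], 
end [517.3 284.6 134.8] [ 0.723  0.662 -0.147  0.134]
```

{"name": "arm_command", "arguments": {
  "steps": [
    [[0.1,0,-0.02,0,0,0,0],[0.1,0,-0.03,0,0,0,0],[0.1,0,-0.02,0,0,0,0],[0.1,0,-0.03,0,0,0,0],[0.1,0,-0.02,0,0,0,0],[0.1,0,-0.02,0,0,0,0]]
  ]
}}

```text
time_s: 9.1
eef_pos: [527.4, 283.1, 135.0]
ee_rot: [0.134, 0.723, 0.662, -0.146]
force: [4.3, -5.4, -9.1]
grip_width: 0.2
grip_force: 29.7
```

{"name": "arm_command", "arguments": {
  "steps": [
    [[0.1,0,-0.03,0,0,0,0],[0.1,0,-0.02,0,0,0,0],[0.1,0,-0.03,0,0,0,0],[0.1,0,-0.02,0,0,0,0],[0.1,0,-0.02,0,0,0,0]]
  ]
}}

```text
time_s: 9.72
eef_pos: [521.9, 283.5, 134.7]
ee_rot: [0.135, 0.723, 0.662, -0.146]
force: [7.8, -6.4, -12.2]
grip_width: 0.199
grip_force: 29.5
```

{"name": "arm_command", "arguments": {
  "steps": [
    [[0.1,0,-0.03,0,0,0,0],[0.1,0,-0.02,0,0,0,0],[0.1,0,0,0,0,0,0],[0.1,0,0,0,0,0,0]]
  ]
}}

```text
time_s: 10.22
eef_pos: [520.2, 283.6, 134.6]
ee_rot: [0.135, 0.723, 0.662, -0.145]
force: [12.2, -6.8, -14.4]
grip_width: 0.198
grip_force: 29.7
```

```bash
python3 - <<'E'
from h import *
a=capture("scene")[120:330,190:430]
cv2.imwrite("pics/arc2.png",cv2.cvtColor(cv2.resize(a,(600,525),interpolation=2),cv2.COLOR_RGB2BGR))
E
python3 arc.py 1.145 1.145 1
```

```text
meas dev [ 1.48854803 -0.69160221 -0.28672227] [ 12.54311107  -7.48715439 -15.35879127]
[0.1, 0.0, 0.0, 0.0, 0.0, 0.0, 0.0], 
end [518.7 284.3 134.9] [ 0.723  0.662 -0.147  0.134]
```

View pics/arc2.png

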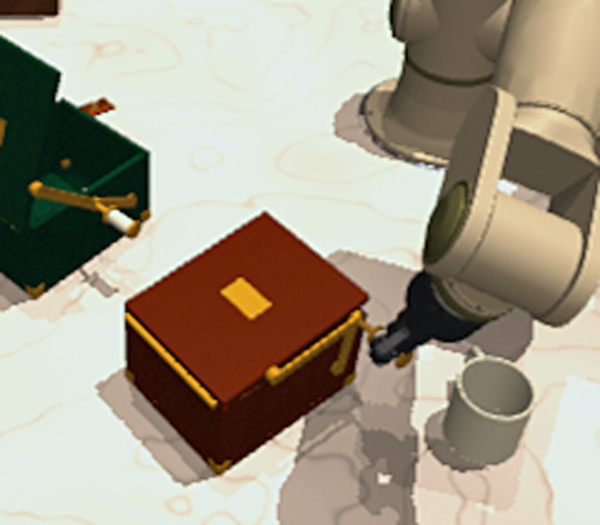

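The lid looks flat on the rim and the force is building. I'll push a little further to confirm it has reached the stop.

{"name": "arm_command", "arguments": {
  "steps": [
    [[0.1,0,-0.03,0,0,0,0],[0.1,0,-0.03,0,0,0,0],[0.1,0,0,0,0,0,0],[0.1,0,0,0,0,0,0]]
  ]
}}

```text
time_s: 10.78
eef_pos: [519.5, 283.5, 134.8]
ee_rot: [0.137, 0.723, 0.662, -0.143]
force: [25.5, -7.6, -18.0]
grip_width: 0.197
grip_force: 29.9
```

It is at the stop: a further 3 mm of command gave only 0.7 mm of motion and 13 N more force. Now I'll relax most of the push, release and retreat along the tool axis.

{"name": "arm_command", "arguments": {
  "steps": [
    [[0.1,0,0.04,0,0,0,0],[0.1,0,0,0,0,0,0],[0.5,0,0,0,0,0,0],[0.8,0,0,0,0,0,0],[1,0,0,0,0,0,0],[1,0,0,0,0,0,0],[1,0,0,0,0,0,0]]
  ]
}}

```text
time_s: 11.65
eef_pos: [517.9, 284.4, 135.6]
ee_rot: [0.134, 0.723, 0.662, -0.146]
force: [-0.4, 1.2, -0.3]
grip_width: 0.996
grip_force: 0.0
```

{"name": "arm_command", "arguments": {
  "steps": [
    [[1,0,0,-0.2,0,0,0],[1,0,0,-0.4,0,0,0],[1,0,0,-0.5,0,0,0],[1,0,0,-0.5,0,0,0],[1,0,0,-0.5,0,0,0],[1,0,0,-0.5,0,0,0],[1,0,0,0,0,0,0],[1,0,0,0,0,0,0]]
  ]
}}

```text
time_s: 12.65
eef_pos: [522.0, 334.3, 254.4]
ee_rot: [0.134, 0.723, 0.662, -0.146]
force: [0.4, 1.0, -0.7]
grip_width: 0.999
grip_force: 0.0
```

```bash
python3 - <<'E'
from h import *
a=capture("scene")[120:330,160:430]
cv2.imwrite("pics/end.png",cv2.cvtColor(cv2.resize(a,(756,588),interpolation=2),cv2.COLOR_RGB2BGR))
c=np.array([584,137,0]);
for y in (85,-85):
  q=proj("scene",c-105*X+y*Y+132*Z); print((q-[160,120])*2.8)
E
```

```text
[495.47322795 340.44981944]
[379.4330447 244.3724775]
```

View pics/end.png

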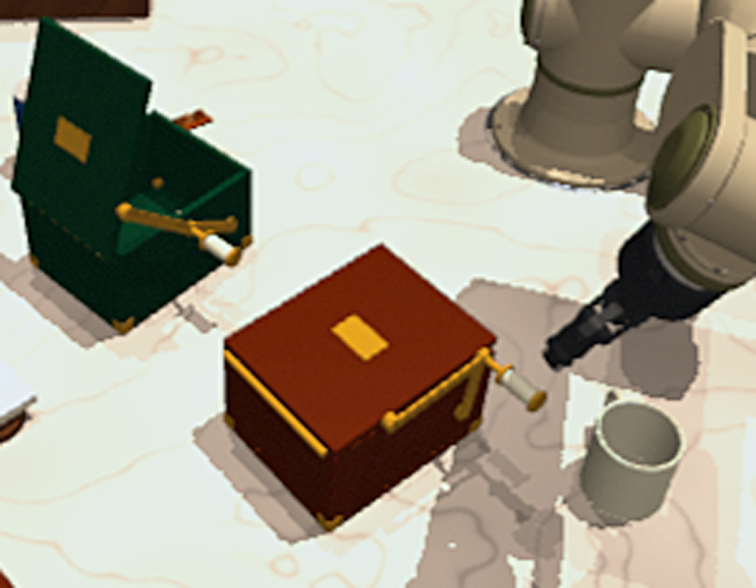

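The lid is flat. Its front corners at (495,341) and (380,245) match the predicted shut corners at (495.5,340.4) and (379.4,244.4). The green case is still open, the mug stands where it was, and the arm is clear.

```bash
python3 -c "
from rig import *
print(finish_job())"
```

```text
the job is handed in; nothing more can be done
None
```

The mahogany case is fully shut: I lifted the stay past centre, lowered the lid gently, released and backed the arm clear, leaving the green case open and the other items undisturbed, and handed the job in at about 12.7 s (no verdict was returned).

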